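Press the label holder home behind the sample rack's lip

TASK

Take the yellow label holder out of the white caddy and push it down behind the clear lip along the front edge of the grey sample-tube rack, upright and with its white label facing out through the lip. Its orange seat is sprung: feel for it, press the holder fully home against the spring without forcing it, and finish while still holding it pressed down there with the gripper (do not let go). Leave the blue holder and everything else where they are.

Things in the scene. Friction and masses are not known exactly. Their poses are not given: they have to be found in the camera images.
- yellow_holder: Yellow plastic label holder, 35 to 70 g, standing upright in one bay of the caddy. Plate 6 mm thick (own x) x 64 mm wide (own y) x 50 mm tall (z 0 to 50), and on top of it a grip tab 12 mm thick (x) x 36 mm wide (y), from z 48 to 84 mm, both centred on the z axis. Origin: centre of the underside, own z up. White paper label on its -x face. Grip the tab across its 12 mm (along own x)
- yellow_holder_grip (a point): point on the axis of the yellow holder's tab, 70 mm above its underside, where to grip it (fingertips 19 mm further down then stay above the plate); axes as the holder's
- yellow_holder_label (a point): middle of the yellow holder's label face (its -x face), 25 mm above its underside
- blue_holder: a blue label holder of the same shape in the caddy's other bay; to be left there (not moved more than 20 mm). Which bay holds which colour varies
- caddy: White plastic caddy, fixed, 60 (x) x 200 (y) x 30 mm. Origin: centre of the underside. Two bays at y = -45 and +45 mm, each a slot 10 mm (x) by 72 mm (y) open at the top, its floor 8 mm above the table, 22 mm deep; the holders stand in them loosely with their labels towards the caddy's -x
- rack: Grey stepped sample-tube rack, fixed, 160 mm long (y). Origin: centre of the underside. Front step x -30 to +10 mm, 50 mm high; rear step x +10 to +50 mm, 70 mm high, with capped tubes up to 94 mm at x = +30 mm. Along its front (-x) edge runs the label channel
- channel_mouth (a point): middle of the channel's mouth, 50 mm above the table; axes as the rack's. Channel 10 mm wide (x -5 to +5) and 74 mm long (y) between white end walls. Rack face behind it (+x); before it the 5 mm clear lip, straight to 40 mm above the table, then a white strip flared outwards to 51 mm: mouth about 18 mm wide at the top. Label faces the lip: holder's x along rack's x
- seat (a joint): travel of the orange sprung seat at the bottom of the channel: 0 = up, 0.008 m = fully down on its stop; a spring of 3 N at 0 rising evenly to 10 N at 8 mm pushes it up again. Home means pressed down more than 6 mm
- seat_top (a point): middle of the seat's upper face, on which the holder's underside bears: 14 mm above the table when up, 6 mm when fully down (the tab's underside is then 4 mm above the 50 mm rack face)
- wash_bottle: clear and green squeeze bottle with a bent white spout, 64 mm wide, 190 mm tall, bystander; origin at the centre of its underside
- reagent_bottle: amber bottle, 60 mm wide, 140 mm tall, bystander; origin at the centre of its underside
- stain_jar: small amber jar with black cap, 56 mm wide, 70 mm tall, bystander; origin at the centre of its underside
- tip_box: white box of yellow pipette tips, 85 x 120 x 54 mm, bystander; origin at the centre of its underside

How it is judged (in metres and radians):
On the way, in this order (a step that is already met when the one before it is completed fails the run):
1. the yellow holder is held in the gripper, lifted clear of the caddy (its underside more than 45 mm above the table) (height (world z) of yellow_holder above 0.045 m and contact force between the fingers and yellow_holder above 1 N), for 0.1 s.
2. its foot is behind the lip, at least 15 mm below the mouth, upright, label outwards (z of yellow_holder in the frame of channel_mouth below -0.015 m and angle between yellow_holder's own z axis and vertical below 0.2 rad and x of yellow_holder_label in the frame of channel_mouth below 0 m and x of yellow_holder in the frame of channel_mouth between -0.008 and 0.008 m and y of yellow_holder in the frame of channel_mouth between -0.008 and 0.008 m), for 0.1 s.
At the end, for the whole second after the job is handed in: the yellow holder stands in the channel (within 6 mm across, 8 mm along, tilted less than 0.2 rad, label towards the lip), its underside at least 39 mm below the mouth, the seat pressed down more than 6 mm of its 8 with 5 to 40 N from the holder, at rest, and the fingers still on the holder (z of yellow_holder in the frame of channel_mouth below -0.039 m and angle between yellow_holder's own z axis and vertical below 0.2 rad and x of yellow_holder_label in the frame of channel_mouth below 0 m and x of yellow_holder in the frame of channel_mouth between -0.006 and 0.006 m and y of yellow_holder in the frame of channel_mouth between -0.008 and 0.008 m and value of joint seat above 0.006 m and contact force between yellow_holder and seat between 5 and 40 N and contact force between the fingers and yellow_holder above 2 N and linear speed of yellow_holder below 0.02 m/s); the arm keeps its last pose, push and grip.
It fails at once if the blue holder moved more than 20 mm (distance of blue_holder from where it was at the start of the episode above 0.02 m).
It fails at once if the wash bottle, reagent bottle, stain jar or tip box moved more than 40 mm (distance of any of wash_bottle, reagent_bottle, stain_jar, tip_box from where it was at the start of the episode above 0.04 m).
It fails at once if the holder is forced: more than 45 N on the seat (contact force between yellow_holder and seat above 45 N).
It also fails if it takes over 42 s, if anything falls off the work surface, if the arm or the gripper's body presses on something with over 40 N, if the wrist force passes 120 N, or if a joint passes its speed limit or range.

ROBOT

A 7-joint arm with a two-finger parallel gripper is mounted at the origin on the work surface. World frame = base frame: x ahead of the robot, y to its left, z up, the work surface at z = 0. Lengths are in m, angles in degrees, forces in N, time in s.
With the tool pointing down it reaches from about 0.35 to 0.9 m from the base axis. Payload 7.2 kg.
Tool frame: the origin (TCP) lies at the very end of the fingers, on their centre line; the grasp point (between the pads) lies 19 mm behind it (robot.grip_depth is the distance from the TCP to the grasp point, in m); z points along the fingers, y is the line along which they close (so a half turn about z gives the same grasp; the last joint's range is limited). The gripper opens to 85 mm and grips with 20 to 120 N. Pads are 22 mm wide; open, the fingers measure 114 mm over their backs; the gripper's body (76 mm by 85 mm) begins 54 mm behind the grasp point. The pads swing forward as they close: fully open they stand 13 mm farther back than shut.
Start: joints at [72.181, 23.554, -0.728, 91.456, 0.321, 64.991, -4.71], TCP at [0.15, -0.607, 0.231] pointing down, gripper open.
Joint ranges: [-169.25, 169.25], [-16.82, 113.86], [-84.01, 82.57], [7.8, 145.47], [-59.2, 239.2], [7.22, 106.19], [-163.78, 163.78]. Speed limits (degrees/s): [136.94, 136.94, 172.46, 172.46, 180, 180, 180].

INTERFACE

Orientations are given as a 3x3 rotation matrix whose columns are the frame's x, y, z axes.
In Python, from station import robot gives the robot as it stands.
- The arm moves only by the tool move_tool, called after "Emit:" as name(argument=value, ...) on one line, values as JSON. Schema: {"type":"object","properties":{"ticks":{"type":"object","properties":{"moves":{"type":"array","items":{"type":"array","items":{"type":"number"},"minItems":7,"maxItems":7},"minItems":1,"maxItems":8}},"additionalProperties":false,"required":["moves"]},"only":{"type":"string"},"quiet":{"type":"boolean"},"lines":{"type":"string"}},"required":["ticks"],"additionalProperties":false}. ticks is an object whose key "moves" holds a list of rows, 1 to 8 of them, each of 7 numbers: dx, dy, dz in m, then a rotation vector rx, ry, rz in degrees, then the finger opening in m; each row is the pose to reach, as a shift and turn from the pose commanded when the call began, along the tool's axes at that moment; what a row does not reach only later rows make up. A row lasts 1/12 s, in which the tool goes at most 0.0417 m and 7.16 degrees, less where a joint would pass 70% of its speed; a pose out of reach is approached as far as the arm can. The fingers move at their own pace and stop on an object; the grip force is fixed at half the most. Time passes only in rows, so rows that do not move let the fingers close. The tool returns the time, the measured TCP pose, the force, the opening and the grip force at its end. only (a regular expression) keeps the lines of the reply that match it, lines (a string "A,B") keeps lines A to B, and quiet returns only ok. Input that does not fit is refused with a message, and nothing moves.
- robot.read_state(): the state, without advancing time (a new reading comes with each control period).
- robot.camera(name): name is "scene" or "top"; returns the picture (420x560x3 uint8, red, green, blue); there is no depth.
- robot.camera_params(name): a dict with "K" (3x3 intrinsics, pixels), "R" (3x3) and "t" (3): a world point X has camera coordinates R X + t. Camera axes: x right, y down, z forward; pixel columns grow to the right and rows downward; lengths in m; the calibration is good to about 2 mm. A picture is of the moment at which its call begins. camera_params takes no time and is no camera call.
- robot.sign_off(): hands the job in; it is judged then, once.
The state is a dict: "time": time; "joint_pos": joint angles; "qd": joint speeds; "joint_efforts": joint torques, N m; "tcp_pos": TCP position; "tcp_rot": TCP orientation; "wrist_force": force on the tool from outside, world axes, zero at the start; "moment": the same for the moment, N m; "grip_width": finger opening in m; "gripper_force": force on a finger pad.
Only numpy, scipy, OpenCV 4.12 (cv2) and the standard library are available. Lean on these libraries where they do the work, as an engineer would, in place of code of your own. Each camera call takes 0.05 s, during which the arm holds its last target. There are 200 camera calls.

## Working session

There is one attempt and no reset: what is moved stays moved. The work goes in short steps, Python scripts to look and compute and a tool call to move; the robot and the scene stay as the last step left them, time stands still between calls to the robot, and variables do not carry over. Pictures are saved under pics/ and viewed, at most 10 in all, crops included, and the job is handed in when it is done.

```bash
mkdir -p pics; ls
```

Run:
```python
from station import robot
import cv2
for n in("scene","top"):
    cv2.imwrite(f"pics/{n}0.png",robot.camera(n)[:,:,::-1]); p=robot.camera_params(n); print(n,p)
s=robot.read_state();print(s)
```

```text
pics
station.py
scene {'K': array([[415.7426736 ,   0.        , 279.07914935],
       [  0.        , 415.7426736 , 201.61322687],
       [  0.        ,   0.        ,   1.        ]]), 'R': array([[ 0.48611052,  0.87389292,  0.00278066],
       [ 0.74421457, -0.41230371, -0.52550007],
       [-0.45808431,  0.25752052, -0.85078901]]), 't': array([-0.28902058, -0.41770507,  1.35065574])}
top {'K': array([[426.66219733,   0.        , 275.57734745],
       [  0.        , 426.66219733, 206.74584467],
       [  0.        ,   0.        ,   1.        ]]), 'R': array([[-0.02236185, -0.99971372,  0.00851061],
       [-0.99075973,  0.02102091, -0.13398987],
       [ 0.13377261, -0.01142823, -0.99094616]]), 't': array([0.01526042, 0.61542799, 0.95819737])}
{'time': 0.1, 'joint_pos': array([72.18252449, 23.59478298, -0.72799797, 91.49862852,  0.32168144,
       64.99080358, -4.71078786]), 'qd': array([ 0.06351221, -0.19092593,  0.02817544, -0.13268774,  0.05727672,
       -0.0319079 , -0.03878327]), 'joint_efforts': array([ 1.66403937e-03, -6.01827121e+01,  6.83736037e-01, -3.00088656e+01,
        1.39344452e-02,  6.46485583e-03,  8.20154423e-05]), 'tcp_pos': array([ 0.1500966 , -0.60625371,  0.23054875]), 'tcp_rot': array([[ 9.70673486e-01,  2.40401277e-01, -4.56930536e-04],
       [ 2.40401683e-01, -9.70672541e-01,  1.35942906e-03],
       [-1.16721442e-04, -1.42940861e-03, -9.99998972e-01]]), 'wrist_force': array([ 0.68640763, -0.09510513, -0.17706664]), 'moment': array([-0.00591578, -0.01205033,  0.04374235]), 'gripper_force': 0.0, 'grip_width': 0.08527526729504216}
```

View pics/scene0.png

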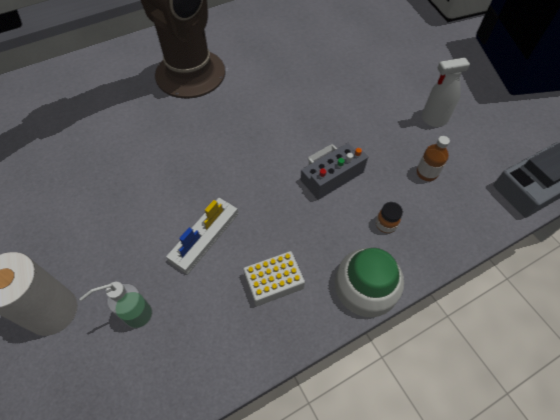

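View pics/top0.png

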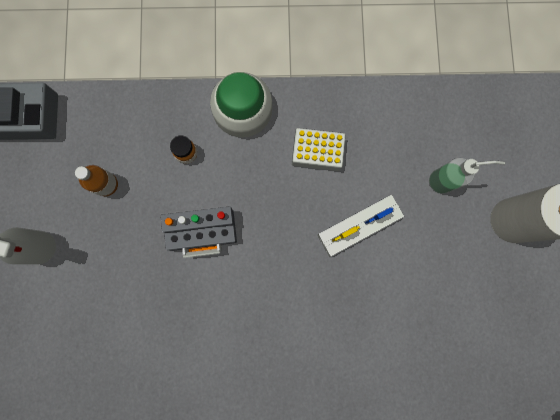

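The views show the caddy (top px ~360,226) with yellow in its left bay (345,235), blue at (380,215), and the rack at (200,230) with its channel at the bottom, about (201,251). I'll look at enlarged crops.

Run:
```python
import cv2,numpy as np
t=cv2.imread("pics/top0.png");s=cv2.imread("pics/scene0.png")
f=lambda i,x,y,w,h,k:cv2.resize(i[y:y+h,x:x+w],None,fx=k,fy=k,interpolation=cv2.INTER_CUBIC)
a=np.vstack([np.hstack([f(t,155,195,95,70,4),f(t,315,190,95,70,4)]),np.hstack([f(s,290,135,95,70,4),f(s,160,190,95,80,4)[:280]])])
cv2.imwrite("pics/c0.png",a)
```

```text
(no output)
```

View pics/c0.png

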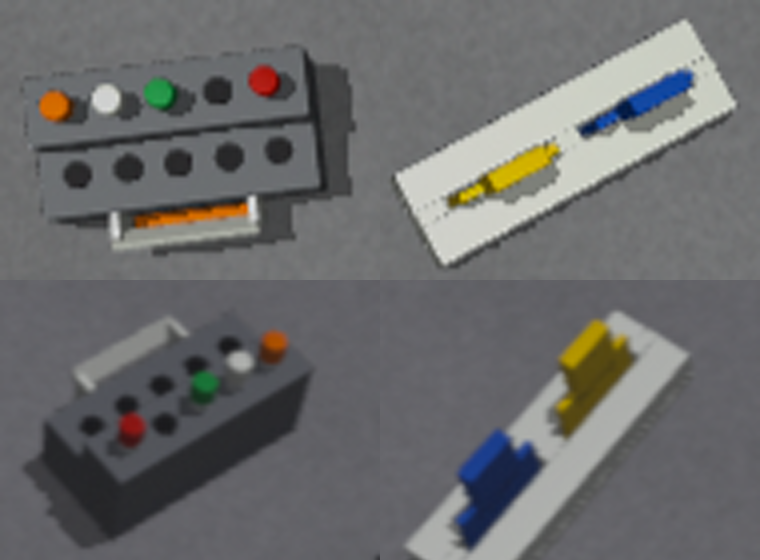

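The crops show the rack channel towards the robot (rack +x points away). No white label shows on the yellow face towards the scene camera (+x side), so the label faces -x, towards the robot. Next I'll get the positions.

Create h.py:
```python
import cv2,numpy as np
from station import robot
def ray(n,px,z):
    p=robot.camera_params(n);R,t=p["R"],p["t"];c=-R.T@t
    d=np.c_[np.atleast_2d(px),np.ones(len(np.atleast_2d(px)))]@np.linalg.inv(p["K"]).T@R
    return c+d*((z-c[2])/d[:,2])[:,None]
def mask(im,lo,hi,box):
    h=cv2.cvtColor(im,cv2.COLOR_BGR2HSV);m=cv2.inRange(h,lo,hi);x,y,w,H=box
    o=np.zeros_like(m);o[y:y+H,x:x+w]=m[y:y+H,x:x+w];return o
def rect(m,n,z):
    c=max(cv2.findContours(m,cv2.RETR_EXTERNAL,cv2.CHAIN_APPROX_NONE)[0],key=cv2.contourArea)
    q=ray(n,cv2.boxPoints(cv2.minAreaRect(c)),z);e=q[1]-q[0];f=q[2]-q[1]
    l=e if np.hypot(*e[:2])>np.hypot(*f[:2]) else f
    print(n,"c",q.mean(0).round(4),"len",np.linalg.norm(e).round(4),np.linalg.norm(f).round(4),"ang",np.degrees(np.arctan(l[1]/l[0])).round(1))
```

Run:
```python
from h import *
t=cv2.imread("pics/top0.png");s=cv2.imread("pics/scene0.png")
for n in("top","scene"):
    p=robot.camera_params(n);print(-p["R"].T@p["t"])
rect(mask(t,(0,0,150),(180,60,255),(310,185,105,80)),"top",.03)
rect(cv2.bitwise_or(mask(t,(0,0,150),(180,60,255),(310,185,105,80)),mask(t,(20,80,60),(130,255,255),(310,185,105,80))),"top",.03)
for v in (120,150,180,200): rect(mask(t,(20,120,v),(35,255,255),(310,185,105,80)),"top",.092)
for v in (120,150,180): rect(mask(s,(20,120,v),(35,255,255),(195,190,45,55)),"scene",.092)
ct=lambda pts,ox,oy,dx=0,dy=0:(np.array(pts,float)-[dx,dy]+.5)/4-.5+[ox,oy]
print("tab top",ray("top",ct([(485,180),(548,144),(557,152),(492,190)],315,190,380),.092).round(4))
print("caddy",ray("top",ct([(395,178),(685,20),(735,103),(443,265)],315,190,380),.03).round(4))
print("front edge z50",ray("top",ct([(50,218),(325,188)],155,195),.05).round(4))
print("step edge z70",ray("top",ct([(38,148),(312,116)],155,195),.07).round(4))
print("rear edge z70",ray("top",ct([(22,78),(305,45)],155,195),.07).round(4))
print("walls z50: inner,outer L/R; strip out",ray("top",ct([(111,212),(120,212),(248,197),(257,197),(113,250),(258,233)],155,195),.051).round(4))
print("tubes z.094",ray("top",ct([(54,105),(106,97),(158,91),(264,80)],155,195),.094).round(4))
print("scene strip",ray("scene",ct([(75,372),(168,318),(92,388),(187,336)],290,135,0,280),.051).round(4))
rect(mask(t,(5,120,60),(20,255,255),(175,235,60,30)),"top",.014)
rect(mask(t,(0,0,130),(180,60,255),(175,235,60,30)),"top",.051)
```

```text
[0.48190196 0.01326969 1.03185324]
[ 1.07007235 -0.26746988  0.93042269]
top c [ 0.5705 -0.1992  0.03  ] len 0.2018 0.0598 ang -63.0
top c [ 0.5705 -0.1992  0.03  ] len 0.2018 0.0598 ang -63.0
top c [ 0.5512 -0.1624  0.092 ] len 0.0411 0.0114 ang -61.8
top c [ 0.5514 -0.1623  0.092 ] len 0.041 0.0108 ang -64.9
top c [ 0.5519 -0.1621  0.092 ] len 0.041 0.0098 ang -64.9
top c [ 0.551  -0.1625  0.092 ] len 0.039 0.0079 ang -64.9
scene c [ 0.5497 -0.1601  0.092 ] len 0.0348 0.0114 ang -66.5
scene c [ 0.5494 -0.1593  0.092 ] len 0.0331 0.0076 ang -66.5
scene c [ 0.5557 -0.1693  0.092 ] len 0.0 0.0 ang nan
tab top [[ 0.5437 -0.1402  0.092 ]
 [ 0.5628 -0.176   0.092 ]
 [ 0.5583 -0.1807  0.092 ]
 [ 0.5381 -0.1438  0.092 ]]
caddy [[ 0.5501 -0.0974  0.03  ]
 [ 0.6405 -0.2738  0.03  ]
 [ 0.5901 -0.3005  0.03  ]
 [ 0.4987 -0.1237  0.03  ]]
front edge z50 [[0.5219 0.2521 0.05  ]
 [0.5356 0.0949 0.05  ]]
step edge z70 [[0.5605 0.2544 0.07  ]
 [0.5753 0.1001 0.07  ]]
rear edge z70 [[0.6004 0.2639 0.07  ]
 [0.6159 0.1037 0.07  ]]
walls z50: inner,outer L/R; strip out [[0.5246 0.2171 0.051 ]
 [0.5244 0.212  0.051 ]
 [0.5314 0.1389 0.051 ]
 [0.5313 0.1337 0.051 ]
 [0.503  0.2158 0.051 ]
 [0.5108 0.1332 0.051 ]]
tubes z.094 [[0.5821 0.2399 0.094 ]
 [0.5859 0.2113 0.094 ]
 [0.5887 0.1827 0.094 ]
 [0.5935 0.1243 0.094 ]]
scene strip [[0.5141 0.1338 0.051 ]
 [0.5052 0.2131 0.051 ]
 [0.531  0.1367 0.051 ]
 [0.5246 0.2158 0.051 ]]
top c [0.5235 0.1782 0.014 ] len 0.0668 0.0079 ang -84.9
top c [0.5164 0.1757 0.051 ] len 0.0853 0.022 ang -84.5h.py:14: RuntimeWarning: invalid value encountered in scalar divide
  print(n,"c",q.mean(0).round(4),"len",np.linalg.norm(e).round(4),np.linalg.norm(f).round(4),"ang",np.degrees(np.arctan(l[1]/l[0])).round(1))
```

Create go.py:
```python
import sys,numpy as np
from scipy.spatial.transform import Rotation as Ro
from station import robot
x,y,z,a=map(float,sys.argv[1:]);s=robot.read_state();R=s["tcp_rot"];c,n=np.cos(np.radians(a)),np.sin(np.radians(a))
T=np.array([[-n,c,0],[c,n,0],[0,0,-1]]).T.copy();T=np.c_[[n,-c,0],[c,n,0],[0,0,-1]]  # tool y at world angle a
print("shift",(R.T@(np.array([x,y,z])-s["tcp_pos"])).round(4),"rot",Ro.from_matrix(R.T@T).as_rotvec(True).round(2),"det",round(np.linalg.det(T)))
print("j",s["joint_pos"].round(1),"F",s["wrist_force"].round(1),s["moment"].round(2),"w",round(s["grip_width"],4),"t",s["time"])
```

```bash
python3 go.py .55 -.16 .2 27
```

```text
(no output)
```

Emit:
move_tool(ticks={"moves":[[0.033,-0.0225,0,0,0,-7,0.06],[0.066,-0.045,0,0,0,-14,0.06],[0.099,-0.0675,0,0,0,-21,0.06],[0.132,-0.09,0,0,0,-28,0.06],[0.165,-0.1125,0,0,0,-35,0.06],[0.198,-0.135,0,0,0,-42,0.06],[0.231,-0.1575,0,0,0,-49,0.06],[0.264,-0.18,0,0,0,-56,0.06]]})

```text
time: 0.77
tcp_pos: [0.3639, -0.3667, 0.2312]
tcp_rot: [[0.338, 0.941, -0.0], [0.941, -0.338, -0.0], [-0.0, -0.0, -1.0]]
wrist_force: [0.7, 0.0, 0.6]
grip_width: 0.0601
gripper_force: 0.0Traceback (most recent call last):
```

```bash
python3 go.py .55 -.16 .2 27
```

```text
  File "go.py", line 6, in <module>
    print("shift",(R.T@(np.array([x,y,z])-s["tcp_pos"])).round(4),"rot",Ro.from_matrix(R.T@T).as_rotvec(True).round(2),"det",round(np.linalg.det(T)))
                                                                        ~~~~~~~~~~~~~~^^^^^^^
  File "scipy/spatial/transform/_rotation.pyx", line 1143, in scipy.spatial.transform._rotation.Rotation.from_matrix
ValueError: Non-positive determinant (left-handed or null coordinate frame) in rotation matrix 0: [[ 2.26477073e-01  9.74016489e-01  1.16721442e-04]
 [ 9.74015463e-01 -2.26477006e-01  1.42940861e-03]
 [-1.41870228e-03  2.10039790e-04  9.99998972e-01]].
Traceback (most recent call last):
  File "go.py", line 6, in <module>
    print("shift",(R.T@(np.array([x,y,z])-s["tcp_pos"])).round(4),"rot",Ro.from_matrix(R.T@T).as_rotvec(True).round(2),"det",round(np.linalg.det(T)))
                                                                        ~~~~~~~~~~~~~~^^^^^^^
  File "scipy/spatial/transform/_rotation.pyx", line 1143, in scipy.spatial.transform._rotation.Rotation.from_matrix
ValueError: Non-positive determinant (left-handed or null coordinate frame) in rotation matrix 0: [[-6.85153190e-01  7.28398990e-01  1.35303255e-04]
 [ 7.28398996e-01  6.85153148e-01  2.57026000e-04]
 [-9.45140277e-05 -2.74656939e-04  9.99999958e-01]].
```

```bash
sed -i 's/^T=.*/T=np.c_[[-n,c,0],[c,n,0],[0,0,-1]]  # tool y at world angle a/; s/,"det".*$/)/' go.py
python3 go.py .55 -.16 .15 27
```

```text
shift [0.2575 0.1053 0.0811] rot [-2.000e-02  0.000e+00 -4.675e+01]
j [ 56.1  14.3 -19.4 105.3   5.4  61.2  14.9] F [0.7 0.  0.6] [-0.03 -0.02 -0.  ] w 0.0601 t 0.7667
```

Emit:
move_tool(ticks={"moves":[[0.035,0.014,0.008,0,0,-6.7,0.05],[0.07,0.028,0.018,0,0,-13.4,0.05],[0.105,0.042,0.028,0,0,-20,0.05],[0.14,0.056,0.038,0,0,-26.8,0.05],[0.175,0.07,0.05,0,0,-33.5,0.05],[0.21,0.084,0.06,0,0,-40,0.05],[0.24,0.098,0.07,0,0,-46.7,0.05],[0.2575,0.1053,0.081,0,0,-46.7,0.05]]})

```text
time: 1.43
tcp_pos: [0.553, -0.1588, 0.1498]
tcp_rot: [[-0.458, 0.889, 0.001], [0.889, 0.458, 0.002], [0.001, 0.002, -1.0]]
wrist_force: [0.7, 0.2, 0.3]
grip_width: 0.0501
gripper_force: 0.0
```

Emit:
move_tool(ticks={"moves":[[0,0,0,0,0,0,0.05],[0,0,0,0,0,0,0.05]]})

```text
time: 1.6
tcp_pos: [0.5503, -0.1615, 0.1492]
tcp_rot: [[-0.45, 0.893, -0.002], [0.893, 0.45, 0.001], [0.002, -0.001, -1.0]]
wrist_force: [0.4, 1.3, 0.2]
grip_width: 0.0498
gripper_force: 0.0
```

```bash
python3 go.py .55 -.16 .062 27
```

Run:
```python
from h import *
t=robot.camera("top")[:,:,::-1];s=robot.camera("scene")[:,:,::-1]
f=lambda i,x,y,w,h,k:cv2.resize(i[y:y+h,x:x+w],None,fx=k,fy=k,interpolation=cv2.INTER_CUBIC)
cv2.imwrite("pics/c1.png",np.hstack([f(t,300,165,110,100,3.6),f(s,150,170,110,100,3.6)]))
```

```text
shift [0.0013 0.0005 0.0872] rot [-0.08 -0.12 -0.27]
j [ 35.5  27.  -31.8 102.2  16.8  55.8  23.6] F [0.4 1.3 0.2] [-0.06 -0.01  0.06] w 0.0498 t 1.6
```

View pics/c1.png

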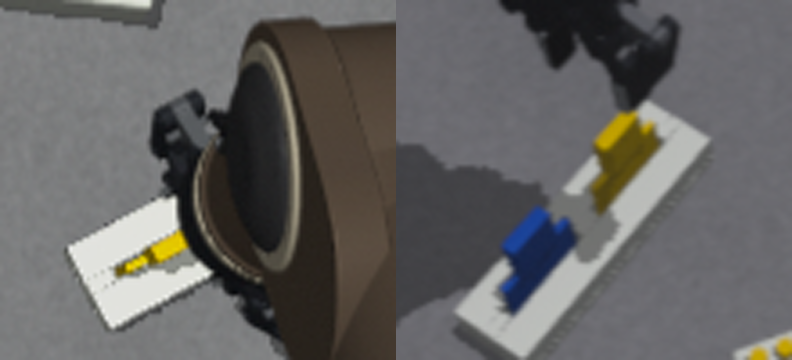

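The fingers sit either side of the tab's line (scene-crop px 560,55 and 630,95, tab at 620,130), so I'll descend and close.

Emit:
move_tool(ticks={"moves":[[0,0,0.03,0,0,0,0.05],[0.001,0,0.055,0,0,0,0.05],[0.001,0,0.075,0,0,0,0.05],[0.001,0,0.087,0,0,0,0.05],[0.001,0,0.087,0,0,0,0.05]]})

```text
time: 2.12
tcp_pos: [0.5481, -0.1632, 0.0614]
tcp_rot: [[-0.446, 0.895, -0.004], [0.895, 0.446, 0.0], [0.002, -0.003, -1.0]]
wrist_force: [-0.8, 1.3, -1.4]
grip_width: 0.05
gripper_force: 0.0
```

Emit:
move_tool(ticks={"moves":[[0,0,0,0,0,0,0.02],[0,0,0,0,0,0,0.01],[0,0,0,0,0,0,0],[0,0,0,0,0,0,0],[0,0,0,0,0,0,0],[0,0,0,0,0,0,0]]})

```text
time: 2.62
tcp_pos: [0.5512, -0.1624, 0.0649]
tcp_rot: [[-0.448, 0.894, 0.003], [0.894, 0.448, -0.001], [-0.002, 0.002, -1.0]]
wrist_force: [-1.2, -0.7, 6.7]
grip_width: 0.0111
gripper_force: 59.4
```

```bash
python3 go.py .55 -.16 .16 27
```

```text
shift [ 0.0025  0.0002 -0.0951] rot [ 0.1   0.13 -0.41]
j [ 33.1  32.9 -29.  106.   21.5  46.4  19.6] F [-1.2 -0.7  6.7] [-0.1   0.27 -0.01] w 0.0111 t 2.6167
```

Emit:
move_tool(ticks={"moves":[[0,0,-0.01,0,0,0,0],[0,0,-0.03,0,0,0,0],[0,0,-0.06,0,0,0,0],[0,0,-0.095,0,0,0,0],[0,0,-0.095,0,0,0,0],[0,0,-0.095,0,0,0,0]]})

```text
time: 3.12
tcp_pos: [0.5515, -0.1621, 0.1613]
tcp_rot: [[-0.448, 0.894, 0.005], [0.894, 0.448, -0.002], [-0.004, 0.003, -1.0]]
wrist_force: [0.5, 0.3, -0.4]
grip_width: 0.0112
gripper_force: 58.4
```

```bash
python3 go.py .523 .176 .16 5.2
```

Run:
```python
from h import *
t=robot.camera("top")[:,:,::-1];s=robot.camera("scene")[:,:,::-1]
f=lambda i,x,y,w,h,k:cv2.resize(i[y:y+h,x:x+w],None,fx=k,fy=k,interpolation=cv2.INTER_CUBIC)
cv2.imwrite("pics/c2.png",np.hstack([f(t,300,165,110,100,3.6),f(s,150,140,110,100,3.6)]))
```

```text
shift [0.3151 0.1259 0.0005] rot [ 0.24  0.17 21.41]
j [ 35.8  26.1 -32.2 101.7  16.4  56.6  23.8] F [ 0.5  0.3 -0.4] [-0.03  0.01  0.03] w 0.0112 t 3.1167
```

View pics/c2.png

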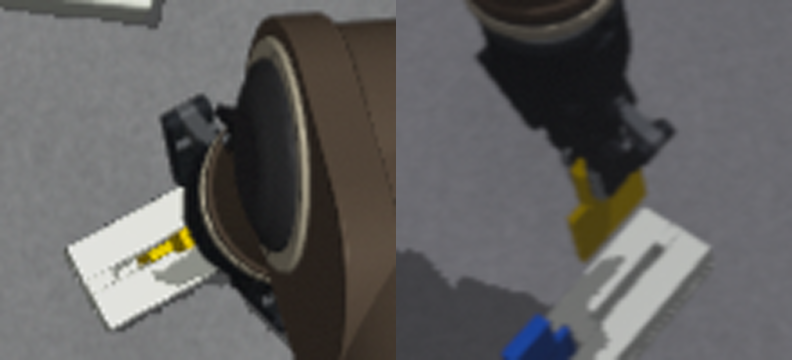

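Yellow is held clear of the caddy, upright, with its plain yellow face towards the scene camera (crop px 605,215). I'll carry it over to the rack.

Emit:
move_tool(ticks={"moves":[[0.02,0.008,0,0,0,2,0],[0.055,0.022,0,0,0,5,0],[0.09,0.036,0,0,0,8,0],[0.125,0.05,0,0,0,11,0],[0.16,0.064,0,0,0,14,0],[0.195,0.078,0,0,0,17,0],[0.23,0.092,0,0,0,20,0],[0.265,0.106,0,0.2,0.2,21.4,0]]})

```text
time: 3.88
tcp_pos: [0.5247, 0.124, 0.1571]
tcp_rot: [[-0.088, 0.996, -0.007], [0.996, 0.088, 0.002], [0.002, -0.006, -1.0]]
wrist_force: [0.3, -0.3, -0.9]
grip_width: 0.0113
gripper_force: 58.4
```

```bash
python3 go.py .523 .176 .16 5.2
```

```text
shift [ 0.052   0.0029 -0.0028] rot [-0.37 -0.13 -0.15]
j [  7.   23.4 -32.2 106.3  14.7  54.9 -26.7] F [ 0.3 -0.3 -0.9] [ 0.02 -0.07  0.04] w 0.0113 t 3.8833
```

Emit:
move_tool(ticks={"moves":[[0.025,0.001,0,0,0,0,0],[0.045,0.002,0.01,0,0,0,0],[0.051,0.002,0.025,0,0,0,0],[0.051,0.002,0.032,0,0,0,0],[0.051,0.002,0.032,0,0,0,0],[0.051,0.002,0.032,0,0,0,0]]})

```text
time: 4.38
tcp_pos: [0.5229, 0.1722, 0.1254]
tcp_rot: [[-0.09, 0.996, -0.007], [0.996, 0.09, 0.001], [0.002, -0.007, -1.0]]
wrist_force: [0.1, -0.6, -0.2]
grip_width: 0.011
gripper_force: 58.4
```

```bash
python3 go.py .523 .176 .125 5.2
```

Run:
```python
from h import *
t=robot.camera("top")[:,:,::-1];s=robot.camera("scene")[:,:,::-1]
cv2.imwrite("pics/top3.png",t);cv2.imwrite("pics/scene3.png",s)
f=lambda i,x,y,w,h,k:cv2.resize(i[y:y+h,x:x+w],None,fx=k,fy=k,interpolation=cv2.INTER_CUBIC)
cv2.imwrite("pics/c3.png",np.hstack([f(t,155,185,100,100,4),f(s,290,105,100,100,4)]))
```

```text
shift [0.0038 0.0004 0.0004] rot [-0.37 -0.1  -0.04]
j [  1.2  26.7 -31.7 106.4  17.2  52.  -33.4] F [ 0.1 -0.6 -0.2] [ 0.03  0.01 -0.01] w 0.011 t 4.3833
```

View pics/c3.png

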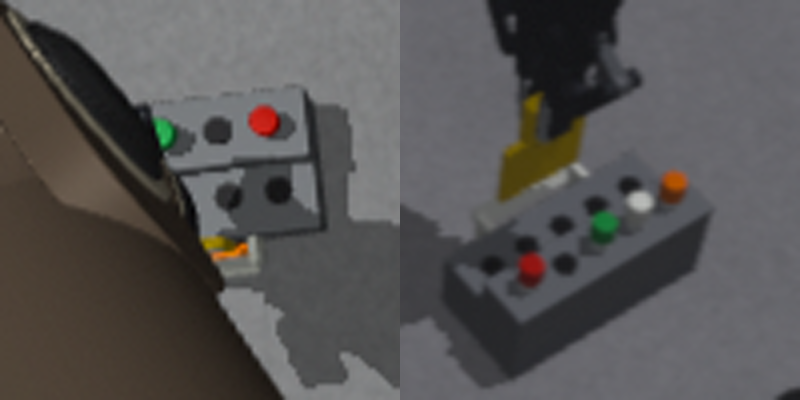

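In the scene crop, the holder hangs over the channel with its lower edge from (500,198) to (582,165). I'll measure its corners on the known gripping plane.

Run:
```python
from h import *
s=cv2.imread("pics/scene3.png")
m=mask(s,(18,90,50),(35,255,255),(300,120,55,40))
c=max(cv2.findContours(m,cv2.RETR_EXTERNAL,cv2.CHAIN_APPROX_NONE)[0],key=cv2.contourArea)
ap=cv2.approxPolyDP(c,1.5,True)[:,0];print(ap.tolist())
st=robot.read_state();T=st["tcp_pos"];n=np.array([.9959,.0905,0]);y=np.array([-.0905,.9959,0])
p=robot.camera_params("scene");C=-p["R"].T@p["t"];P=T+.003*n
for q in [(317+8,0)]+ap.tolist():
    d=p["R"].T@np.linalg.inv(p["K"])@np.array([*q,1.]);X=C+d*(n@(P-C))/(n@d);print(q,"y",((X-T)@y).round(4),"z",X[2].round(4))
```

```text
[[335, 134], [326, 141], [323, 139], [325, 128], [322, 129], [320, 139], [316, 142], [315, 154], [331, 146], [334, 143]]
(325, 0) y -0.0503 z 0.5111
[335, 134] y 0.0299 z 0.1175
[326, 141] y 0.002 z 0.1086
[323, 139] y -0.0094 z 0.124
[325, 128] y -0.008 z 0.164
[322, 129] y -0.0174 z 0.1664
[320, 139] y -0.0196 z 0.1308
[316, 142] y -0.0318 z 0.1274
[315, 154] y -0.0302 z 0.0782
[331, 146] y 0.0229 z 0.0743
[334, 143] y 0.0321 z 0.0804
```

Emit:
move_tool(ticks={"moves":[[0.002,0.0002,0,-0.4,0,0,0],[0.003,0.0004,0.005,-0.4,0,0,0],[0.003,0.0004,0.01,-0.4,0,0,0],[0.003,0.0004,0.015,-0.4,0,0,0],[0.003,0.0004,0.02,-0.4,0,0,0],[0.003,0.0004,0.025,-0.4,0,0,0],[0.003,0.0004,0.025,-0.4,0,0,0]]})

```text
time: 5.07
tcp_pos: [0.5227, 0.1763, 0.1001]
tcp_rot: [[-0.091, 0.996, 0.001], [0.996, 0.091, 0.002], [0.002, 0.001, -1.0]]
wrist_force: [-0.7, -0.3, -1.4]
grip_width: 0.0112
gripper_force: 58.4
```

```bash
python3 go.py .5234 .175 .085 5.2
```

```text
shift [-0.0014  0.0005  0.0151] rot [ 0.06 -0.13  0.02]
j [  0.   28.5 -30.9 107.8  18.9  48.7 -35.2] F [-0.7 -0.3 -1.4] [-0.02 -0.   -0.02] w 0.0112 t 5.0667
```

Emit:
move_tool(ticks={"moves":[[0,0,0.004,0,0,0,0],[0,0,0.008,0,0,0,0],[0,0,0.012,0,0,0,0],[0,0,0.012,0,0,0,0]]})

```text
time: 5.4
tcp_pos: [0.5231, 0.1764, 0.0886]
tcp_rot: [[-0.091, 0.996, 0.002], [0.996, 0.091, 0.003], [0.002, 0.002, -1.0]]
wrist_force: [1.0, -0.4, -0.5]
grip_width: 0.0111
gripper_force: 58.4
```

```bash
python3 go.py .5234 .175 .085 5.2
```

```text
shift [-0.0015  0.0002  0.0036] rot [ 0.11 -0.14  0.01]
j [ -0.4  29.4 -30.4 108.3  19.6  47.4 -35.8] F [ 1.  -0.4 -0.5] [-0.08  0.04 -0.02] w 0.0111 t 5.4
```

Emit:
move_tool(ticks={"moves":[[0,0,0.004,0,0,0,0],[0,0,0.008,0,0,0,0],[0,0,0.012,0,0,0,0],[0,0,0.012,0,0,0,0]]})

```text
time: 5.73
tcp_pos: [0.523, 0.1765, 0.0765]
tcp_rot: [[-0.091, 0.996, 0.002], [0.996, 0.091, 0.003], [0.002, 0.002, -1.0]]
wrist_force: [-1.1, -0.6, -0.8]
grip_width: 0.011
gripper_force: 58.4
```

```bash
python3 go.py .5234 .175 .07 5.2
```

```text
shift [-0.0015  0.0002  0.0065] rot [ 0.1  -0.14  0.02]
j [ -0.8  30.3 -30.  108.7  20.4  46.1 -36.4] F [-1.1 -0.6 -0.8] [-0.01  0.02  0.02] w 0.011 t 5.7333
```

Emit:
move_tool(ticks={"moves":[[0,0,0.002,0,0,0,0],[0,0,0.004,0,0,0,0],[0,0,0.004,0,0,0,0]]})

```text
time: 5.98
tcp_pos: [0.5234, 0.1766, 0.0731]
tcp_rot: [[-0.091, 0.996, 0.002], [0.996, 0.091, 0.003], [0.003, 0.003, -1.0]]
wrist_force: [-0.2, -0.2, -0.2]
grip_width: 0.0109
gripper_force: 58.4
```

Emit:
move_tool(ticks={"moves":[[0,0,0.002,0,0,0,0],[0,0,0.004,0,0,0,0],[0,0,0.004,0,0,0,0]]})

```text
time: 6.23
tcp_pos: [0.5237, 0.1769, 0.0695]
tcp_rot: [[-0.091, 0.996, 0.003], [0.996, 0.091, 0.003], [0.003, 0.003, -1.0]]
wrist_force: [-0.3, 0.1, 4.0]
grip_width: 0.0107
gripper_force: 59.0
```

```bash
python3 go.py .5234 .175 .07 5.2
```

```text
shift [-0.0019 -0.0005 -0.0005] rot [ 0.19 -0.17  0.01]
j [ -1.1  30.9 -29.6 109.   20.8  45.2 -36.8] F [-0.3  0.1  4. ] [-0.05  0.09 -0.02] w 0.0107 t 6.2333
```

Seat felt at TCP z ≈ 0.070 (4 N). From here I'll press down in small steps.

Emit:
move_tool(ticks={"moves":[[0,0,0.001,0,0,0,0],[0,0,0.002,0,0,0,0],[0,0,0.002,0,0,0,0]]})

```text
time: 6.48
tcp_pos: [0.5237, 0.1769, 0.0676]
tcp_rot: [[-0.091, 0.996, 0.003], [0.996, 0.091, 0.003], [0.003, 0.004, -1.0]]
wrist_force: [-0.8, -1.0, 5.5]
grip_width: 0.011
gripper_force: 59.3
```

Emit:
move_tool(ticks={"moves":[[0,0,0.001,0,0,0,0],[0,0,0.002,0,0,0,0],[0,0,0.002,0,0,0,0]]})

```text
time: 6.73
tcp_pos: [0.5238, 0.1769, 0.0657]
tcp_rot: [[-0.091, 0.996, 0.003], [0.996, 0.091, 0.003], [0.003, 0.004, -1.0]]
wrist_force: [-1.4, 0.4, 7.3]
grip_width: 0.011
gripper_force: 59.5
```

Emit:
move_tool(ticks={"moves":[[0,0,0.001,0,0,0,0],[0,0,0.002,0,0,0,0],[0,0,0.002,0,0,0,0]]})

```text
time: 6.98
tcp_pos: [0.5238, 0.1769, 0.0639]
tcp_rot: [[-0.091, 0.996, 0.003], [0.996, 0.091, 0.003], [0.003, 0.004, -1.0]]
wrist_force: [-0.9, 0.0, 7.9]
grip_width: 0.011
gripper_force: 59.7
```

Emit:
move_tool(ticks={"moves":[[0,0,0.001,0,0,0,0],[0,0,0.001,0,0,0,0],[0,0,0.001,0,0,0,0]]})

```text
time: 7.23
tcp_pos: [0.5238, 0.1769, 0.063]
tcp_rot: [[-0.091, 0.996, 0.003], [0.996, 0.091, 0.003], [0.003, 0.004, -1.0]]
wrist_force: [-1.5, -0.0, 9.3]
grip_width: 0.0106
gripper_force: 59.9
```

Emit:
move_tool(ticks={"moves":[[0,0,0.001,0,0,0,0],[0,0,0.001,0,0,0,0],[0,0,0.001,0,0,0,0]]})

```text
time: 7.48
tcp_pos: [0.5239, 0.177, 0.0628]
tcp_rot: [[-0.091, 0.996, 0.004], [0.996, 0.091, 0.003], [0.002, 0.004, -1.0]]
wrist_force: [-3.7, -1.8, 15.4]
grip_width: 0.0109
gripper_force: 60.9
```

Emit:
move_tool(ticks={"moves":[[0,0,0.001,0,0,0,0],[0,0,0.001,0,0,0,0],[0,0,0.001,0,0,0,0]]})

```text
time: 7.73
tcp_pos: [0.5241, 0.1771, 0.0627]
tcp_rot: [[-0.091, 0.996, 0.005], [0.996, 0.091, 0.003], [0.002, 0.005, -1.0]]
wrist_force: [-5.8, -2.7, 25.6]
grip_width: 0.0111
gripper_force: 62.3
```

The force followed the spring to about 9–10 N, then rose steeply at the stop, now 25 N. One settling check and a look.

Emit:
move_tool(ticks={"moves":[[0,0,-0.0003,0,0,0,0],[0,0,-0.0003,0,0,0,0],[0,0,-0.0003,0,0,0,0],[0,0,-0.0003,0,0,0,0],[0,0,-0.0003,0,0,0,0],[0,0,-0.0003,0,0,0,0]]})

```text
time: 8.23
tcp_pos: [0.524, 0.1771, 0.0627]
tcp_rot: [[-0.091, 0.996, 0.004], [0.996, 0.091, 0.003], [0.002, 0.005, -1.0]]
wrist_force: [-5.3, -2.4, 23.3]
grip_width: 0.0109
gripper_force: 61.7
```

Run:
```python
from h import *
t=robot.camera("top")[:,:,::-1];s=robot.camera("scene")[:,:,::-1]
f=lambda i,x,y,w,h,k:cv2.resize(i[y:y+h,x:x+w],None,fx=k,fy=k,interpolation=cv2.INTER_CUBIC)
cv2.imwrite("pics/c4.png",np.hstack([f(t,155,185,100,100,4),f(s,290,105,100,100,4)]))
```

```text
(no output)
```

View pics/c4.png

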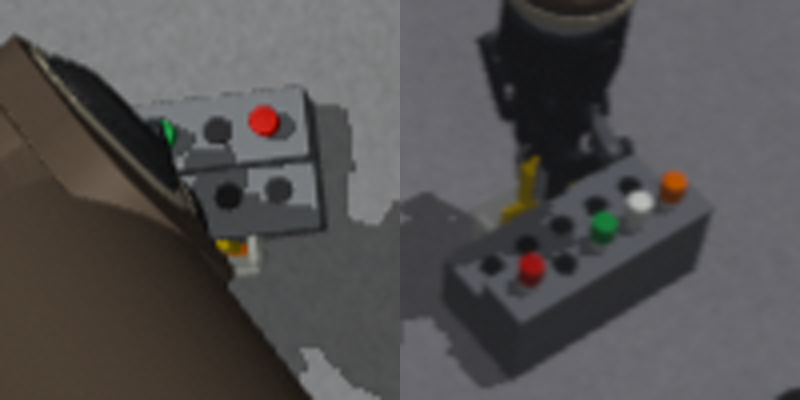

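The holder sits down in the channel: in the crop its plate top is at about (515,210), level with the rack edge. It is upright and still gripped.

```bash
python3 -c "
from station import robot
print(robot.sign_off())"
```

```text
the job is handed in; nothing more can be done
None
```

The yellow holder is seated in the channel, upright and label outward, and I handed the job in at about 8.3 s of the 42 s allowed with the gripper still pressing it against the seat's stop at about 23 N (wrist reading); the sign-off returned no verdict.

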